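Make up the pump-service and sample-filtering kits

ROBOT

A 7-joint arm with a two-finger parallel gripper is mounted at the origin on a cart in front of the work surface, level with it; the furniture and walls round the work are solid. World frame = base frame: x ahead of the robot, y to its left, z up, the work surface at z = 0. Lengths are in mm, angles in rad, forces in N, time in s.
With the tool pointing down it reaches from about 400 to 900 mm from the base axis. Payload 5.6 kg.
Tool frame: the origin (TCP) lies midway between the tips of the shut fingers; the grasp point (between the pads) lies 19 mm behind it; x points along the fingers, y is the direction in which the jaws open and shut, and the axes are right-handed (so a half turn about x gives the same grasp; the last joint's range is limited). The gripper opens to 92 mm and grips with 3 to 60 N. Pads are 20 mm wide; open, the fingers measure 128 mm over their backs; the gripper's body (75 mm by 189 mm) begins 69 mm behind the grasp point.
Start: joints at [1.195, 0.468, -0.012, 1.603, 0.006, 1.071, -0.056], TCP at [212.308, -614.357, 214.592] pointing down, gripper open.
Joint ranges: [-2.53, 2.53], [-0.31, 2.02], [-1.57, 1.55], [0.28, 2.44], [-1.29, 4.43], [0.15, 1.84], [-2.92, 2.92]. Speed limits (rad/s): [2.57, 2.57, 3.14, 3.14, 3.14, 3.14, 3.14].

INTERFACE

Orientations are given as a rotation vector (axis times angle).
In Python, from cell import robot, grip, kin, viewer gives the robot as it stands. Calls block until the motion is done:
- robot.movep(position, orientation): joint-space move of the TCP to a pose.
- robot.servo_line(position, feed=150, rotation=None): straight line of the TCP; rotation=None keeps the orientation; feed is the mean speed in mm/s.
- robot.goto_joints(angles): joint-space move.
- grip(opening, newtons=None): opening from 0.0 (shut) to 1.0 (fully open); newtons is the grip in N (None keeps the last); returns when the fingers have stopped.
- robot.hold(seconds).
- kin.ik(position, orientation): joint angles nearest the present ones, or None.
- robot.observe(): the state.
- viewer.read_camera(name): name is "side" or "top" or "wrist"; returns the picture (384x512x3 uint8, red, green, blue); there is no depth.
- viewer.camera_info(name): a dict with "camera_matrix" (3x3 intrinsics, pixels), "R" (3x3) and "t" (3): a world point X has camera coordinates R X + t. Camera axes: x right, y down, z forward; pixel columns grow to the right and rows downward; lengths in mm; the calibration is good to about 2 mm. A picture is of the moment at which its call begins: read the wrist's pose just before it. camera_info takes no time and is no camera call; for the wrist camera it gives the pose at the moment of the call.
A pose or a line that the arm cannot do raises robot.IKError and nothing moves.
- robot.job_done(): hands the job in, once; it reports no verdict.
Trained networks look in the newest picture that a camera, given by its name, has taken for a name from the list of things; names that differ only in an ending like _2 or _b are one class to them, and where a whole thing is asked for, a point or a joint stands for the part that bears it (a point fixed in the world has none). Each returns a list of dicts, best first, with "confidence" (0 to 1); they miss things now and then, are a little off and sometimes report something else, mostly with a low value. They report only what shows in the picture. A call takes as long as a camera call. They do not tell look-alikes from the thing itself.
- viewer.silhouettes(name, camera): "mask" (384x512 bool, what is visible of it).
- viewer.pinpoint(name, camera): "at" ([x, y, z] in mm, in the coordinates of the camera as it stood for that picture, good to about 4 mm: a listed point, or the origin of a listed thing).
The state is a dict: "t": time; "joints": joint angles; "joint_velocities": joint speeds; "joint_torque": joint torques, N m; "tcp_pos": TCP position; "tcp_rot": TCP orientation; "contact_force": force on the tool from outside, world axes, zero at the start; "wrist_torque": the same for the moment, N m; "grip_width": opening from 0.0 (shut) to 1.0 (fully open).
Only numpy, scipy, OpenCV 4.12 (cv2) and the standard library are available. Lean on these libraries where they do the work, as an engineer would, in place of code of your own. Each camera call takes 0.05 s, during which the arm holds its last target. There are 200 camera calls.

TASK

Make up two kits in the foam trays from the stock on the bench: the tray with one round pocket is the pump-service kit and gets the spanner, flat in its long slot, and the roll of thread tape, flat in the round pocket. The tray with two round pockets is the sample-filtering kit and gets the syringe, flat in its long slot, the smaller beaker upright in the large round pocket and the larger vial upright in the small one. Put the glass down without dropping it, and leave the larger beaker and the smaller vial standing where they are.

Things in the scene. Friction and masses are not known exactly. Their poses are not given: they have to be found in the camera images.
- service_tray: Pump-service tray: fixed, origin under its centre, grey foam 126 (x) x 190 (y) x 20 mm in a white tray; dark pocket floors; in mm: slot 42 (x) x 176 (y) centred at x -33, y 0, floor 12 above the worktop; finger notch as deep at |y| < 22, from the -x edge to x +12. ONE round pocket, 61 mm wide, centre x +28, y +59, floor at 15.
- filter_tray: Sample-filtering tray: fixed, origin under its centre, grey foam 126 (x) x 190 (y) x 20 mm in a white tray; dark pocket floors; in mm: slot 42 (x) x 176 (y) centred at x -33, y 0, floor 12 above the worktop; finger notch as deep at |y| < 22, from the -x edge to x +12. TWO round pockets, floors at 6: one 61 mm wide, centre x +28, y -59; one 38 mm wide, centre x +28, y +55.
- spanner: small bright-steel open-ended spanner lying flat, 156 mm long (along its y), heads 23 mm wide, shank 10 mm wide, 5 mm thick, about 45 g; origin at the middle of its underside, on the shank, z up
- ptfe_tape: roll of white thread-sealing tape lying flat, 45 mm across, 13 mm high, about 30 g; origin at the centre of its underside, z up
- syringe: plastic 5 ml syringe with a disc filter on its tip, lying flat, 135 mm long (along its y), about 15 g: barrel 13-14 mm thick from y = -20 to +56 mm, flange 24 mm wide at y = -21 mm, thin plunger rod beyond it to -y, filter at the +y end; origin on the underside in the middle of the length (the barrel can be gripped there), z up
- small_beaker: the smaller of two glass beakers, standing upright, 43 mm across, 56 mm high, about 45 g; stiff enough to be gripped round the outside; origin at the centre of its underside, z up
- large_vial: the larger of two capped sample vials, standing upright, 22 mm across, 62 mm high, about 30 g; origin at the centre of its underside, z up
- large_beaker: the larger of two glass beakers, standing upright, 53 mm across, 70 mm high; not wanted, stays where it is; origin at the centre of its underside
- small_vial: the smaller of two capped sample vials, standing upright, 12 mm across, 33 mm high; not wanted, stays where it is; origin at the centre of its underside
Things that resemble listed ones, but are neither listed nor needed, are in the scene too. What is shaped like the large_vial but black or purple is not meant.

How it is judged (in metres and radians):
At the end, for the whole second after the job is handed in: Each thing rests on the floor of its own slot or pocket (height within 4 mm), upright or flat within 0.12 rad, still. From the pocket centre: tape, vial 11 mm, beaker 12 mm; along/across slot: spanner 14/12 mm, 0.18 rad, syringe 25/15 mm, 0.28 rad, either way round (x of spanner in the frame of service_tray between -0.045 and -0.021 m and y of spanner in the frame of service_tray between -0.014 and 0.014 m and z of spanner in the frame of service_tray between 0.008 and 0.016 m and angle between each of spanner, ptfe_tape, syringe, small_beaker, large_vial's own z axis and vertical below 0.12 rad and linear speed of each of spanner, ptfe_tape, syringe, small_beaker, large_vial below 0.02 m/s and angular speed of each of spanner, ptfe_tape, syringe, small_beaker, large_vial below 0.3 rad/s and angle between the y axis of spanner and the y axis of service_tray, either way round below 0.18 rad and x of ptfe_tape in the frame of service_tray between 0.017 and 0.039 m and y of ptfe_tape in the frame of service_tray between 0.048 and 0.07 m and z of ptfe_tape in the frame of service_tray between 0.011 and 0.019 m and x of syringe in the frame of filter_tray between -0.048 and -0.018 m and y of syringe in the frame of filter_tray between -0.025 and 0.025 m and z of syringe in the frame of filter_tray between 0.008 and 0.016 m and angle between the y axis of syringe and the y axis of filter_tray, either way round below 0.28 rad and x of small_beaker in the frame of filter_tray between 0.016 and 0.04 m and y of small_beaker in the frame of filter_tray between -0.071 and -0.047 m and z of small_beaker in the frame of filter_tray between 0.002 and 0.01 m and x of large_vial in the frame of filter_tray between 0.017 and 0.039 m and y of large_vial in the frame of filter_tray between 0.044 and 0.066 m and z of large_vial in the frame of filter_tray between 0.002 and 0.01 m); the robot touches nothing.
It fails at once if the larger beaker or the smaller vial, which are not wanted, is moved more than 25 mm or tipped over (distance of any of large_beaker, small_vial from where it was at the start of the episode above 0.025 m or angle between any of large_beaker, small_vial's own z axis and vertical above 0.7 rad).
It fails at once if the smaller beaker or the larger vial is dropped (faster than 0.8 m/s, a fall of about 3 cm, while no finger touches it) ((linear speed of small_beaker above 0.8 m/s and contact force between the fingers and small_beaker below 0.01 N) or (linear speed of large_vial above 0.8 m/s and contact force between the fingers and large_vial below 0.01 N)).
It also fails if it takes over 122 s, if anything falls off the work surface, if the arm or the gripper's body presses on something with over 40 N, if the wrist force passes 120 N, or if a joint passes its speed limit or range.

## Working session

There is one attempt and no reset: what is moved stays moved. The work goes in short steps, each a Python script; the robot and the scene stay as the last script left them, time stands still between calls to the robot, and variables do not carry over. Pictures are saved under pics/ and viewed, on a budget of 14 in all, crops included, one or two more only if the job needs it, and the job is handed in when it is done.

```bash
ls; mkdir -p pics
cat > h.py <<'E'
import numpy as np, cv2
from cell import robot, grip, kin, viewer
def shot(cam,fn=None):
    info=viewer.camera_info(cam); im=viewer.read_camera(cam)
    if fn: cv2.imwrite('pics/'+fn,cv2.cvtColor(im,cv2.COLOR_RGB2BGR))
    return im,{k:np.array(v,float) for k,v in info.items() if k in('camera_matrix','R','t')}
def world(c,p): return c['R'].T@(np.array(p)-c['t'])
def plane(c,px,z):
    d=c['R'].T@np.linalg.solve(c['camera_matrix'],np.array([px[0],px[1],1.]))
    o=-c['R'].T@c['t']; return o+d*(z-o[2])/d[2]
def proj(c,X):
    q=c['camera_matrix']@(c['R']@np.array(X,float)+c['t']); return q[:2]/q[2]
E
cat > a.py <<'E'
from h import *
np.set_printoptions(precision=1,suppress=True)
print(robot.observe())
for cam in('top','side'):
    im,c=shot(cam,cam+'0.png'); print(cam,'pos',-c['R'].T@c['t'],'fwd',c['R'][2],c['camera_matrix'][0,0])
    for n in 'service_tray filter_tray spanner ptfe_tape syringe small_beaker large_vial large_beaker small_vial'.split():
        for d in viewer.pinpoint(n,cam): 
            w=world(c,d['at']); print(cam,n,round(d['confidence'],2),w,proj(c,w))
E
python3 a.py
```

```text
pics
{'t': 0.0, 'joints': array([ 1.2,  0.5, -0. ,  1.6,  0. ,  1.1, -0.1]), 'joint_velocities': array([ 0., -0., -0.,  0., -0., -0., -0.]), 'joint_torque': array([  0. , -52.1,  -0. , -24.4,  -0.1,   0. ,   0. ]), 'tcp_pos': array([ 212.1, -613.8,  213.6]), 'tcp_rot': array([ 2. ,  0.3, -2. ]), 'contact_force': array([0.4, 0.5, 0.2]), 'wrist_torque': array([-0.,  0.,  0.]), 'grip_width': 0.9997025742509342}
top pos [410.  120.  943.4] fwd [ 0.1  0.  -1. ] 427.5873237114725
top service_tray 0.88 [589.5 277.5  -5.2] [193.9 157.5]
top filter_tray 0.96 [632.5  21.   -4. ] [307. 135.]
top spanner 0.75 [445.4 243.3  -4.3] [210.1 221.1]
top ptfe_tape 0.7 [419.4  28.1  -2.4] [307.8 229.9]
top ptfe_tape 0.42 [356.6 344.7  -4.2] [164.7 262.9]
top syringe 0.5 [500.2  21.8  -3.9] [309.1 193.4]
top small_beaker 0.79 [358.  343.5  -3.3] [165.1 262.3]
top large_vial 0.69 [445.3 -39.1  -1. ] [337.9 217.2]
top large_vial 0.56 [431.2 -97.5  -0.7] [364.9 222.9]
top large_vial 0.46 [382.2 -35.9   0.6] [338.  246.2]
top large_vial 0.43 [ 367.1 -121.3   -5.1] [376.9 251.9]
top large_beaker 0.78 [391.3 14
[... 226 characters left out ...]
.64 [389.8 137.3   3.1] [269.6 235.4]
side filter_tray 0.89 [632.7  23.6   0.3] [272.3 176.4]
side spanner 0.66 [449.3 247.1  -1.6] [209.4 232.9]
side ptfe_tape 0.59 [417.6  30.9  -1.7] [309.4 220.4]
side syringe 0.65 [499.8  20.6  -0.3] [296.7 201.1]
side small_beaker 0.66 [354.  344.9   0.6] [173.7 270. ]
side large_vial 0.86 [382.5 -36.1   0.4] [344.6 221.8]
side large_vial 0.66 [434.1 -95.5  -1. ] [355.1 205.9]
side large_vial 0.66 [ 360.5 -122.8    1.4] [384.4 218.8]
side large_vial 0.59 [442.1 -37.5  -0.7] [331.2 208.7]
side large_beaker 0.87 [389.9 139.9   5.9] [268.4 234.5]
side large_beaker 0.66 [355.7 247.5   2. ] [223.7 257.2]
side small_vial 0.41 [355.1 246.4   1.9] [224.4 257.3]
```

Run:
```python
import cv2
a=cv2.imread('pics/top0.png')[100:300,130:430]
cv2.imwrite('pics/top0c.png',cv2.resize(a,(800,533),interpolation=2))
a=cv2.imread('pics/side0.png')[130:320,120:420]
cv2.imwrite('pics/side0c.png',cv2.resize(a,(800,507),interpolation=2))
```

```text
(no output)
```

View pics/top0c.png

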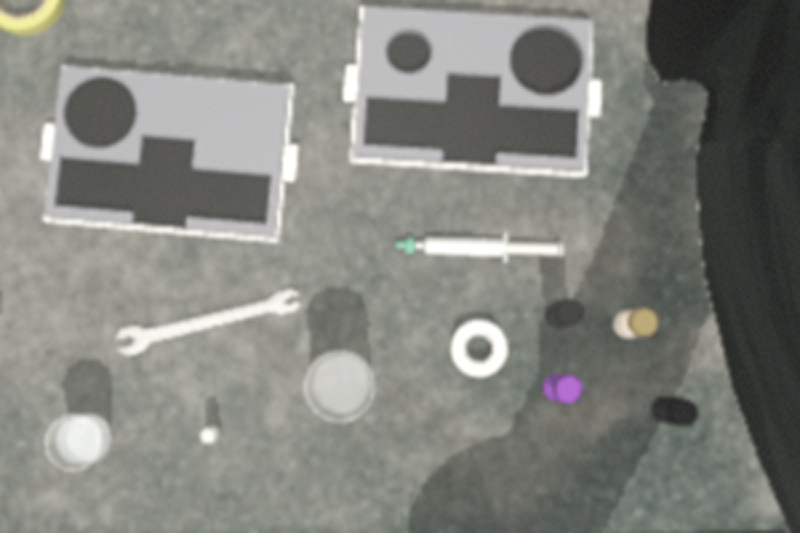

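View pics/side0c.png

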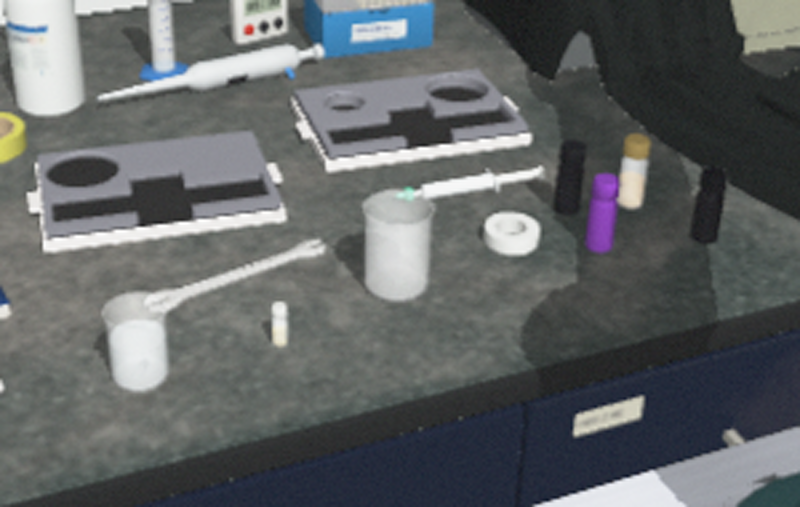

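The vial that is wanted has a white body and a tan cap. It sits at crop (637,323), about world (432,-97). The others are purple or black. Next I'll refine the tray poses and the spanner and syringe yaw from the top picture.

```bash
cat > b.py <<'E'
from h import *
np.set_printoptions(precision=2,suppress=True)
def cen(m,c,z):
    ys,xs=np.nonzero(m); return np.mean([plane(c,p,z)[:2] for p in zip(xs,ys)],0)
from scipy import ndimage
for cam in ('top','side'):
    im,c=shot(cam); g=im.max(2).astype(int)
    for n,mod in (('service_tray',[(-30.2,0),(28,59)]),('filter_tray',[(-30.2,0),(28,-59),(28,55)])):
        d=viewer.silhouettes(n,cam)[0]
        m=cv2.morphologyEx(d['mask'].astype(np.uint8),cv2.MORPH_CLOSE,np.ones((25,25)))
        m=cv2.erode(m,np.ones((5,5)))>0
        L,k=ndimage.label(m&(g<95)); s=ndimage.sum(m,L,range(1,k+1)) if 0 else np.bincount(L.ravel())[1:]
        o=np.argsort(-s)[:len(mod)]; P=np.array([cen(L==i+1,c,20) for i in o]); M=np.array(mod)
        Mc=M-M.mean(0); Pc=P-P.mean(0)
        a=np.angle(sum((Mc[:,0]-1j*Mc[:,1])*(Pc[:,0]+1j*Pc[:,1])))
        R=np.array([[np.cos(a),-np.sin(a)],[np.sin(a),np.cos(a)]])
        t=P.mean(0)-R@M.mean(0)
        print(cam,n,'areas',s[o],'origin',t,'yaw',round(a,3),'res',(P-(M@R.T+t)).ravel())
    for n,z in (('spanner',4),('syringe',7)):
        d=viewer.silhouettes(n,cam)[0]; ys,xs=np.nonzero(d['mask'])
        W=np.array([plane(c,p,z)[:2] for p in zip(xs,ys)]).astype(np.float32)
        r=cv2.minAreaRect(W); vx,vy,_,_=cv2.fitLine(W,cv2.DIST_L2,0,.01,.01).ravel()
        print(cam,n,round(d['confidence'],2),'rect',r,'axis',np.arctan2(vy,vx),'cen',W.mean(0))
    for n in('small_beaker','ptfe_tape','large_vial'):
        for d in viewer.pinpoint(n,cam): print(cam,n,round(d['confidence'],2),world(c,d['at']))
E
python3 b.py
```

```text
top service_tray areas [1496  479] origin [587.32 276.98] yaw -0.124 res [ 0.23  0.18 -0.23 -0.18]
top filter_tray areas [1370  466  139] origin [630.78  20.89] yaw -0.061 res [ 0.76 -3.6  -2.15  2.22  1.39  1.38]
top spanner 0.64 rect ((445.32354736328125, 248.3386688232422), (20.75006675720215, 142.23719787597656), 10.91450023651123) axis -1.3521184 cen [445.61 253.48]
top syringe 0.85 rect ((499.95538330078125, 20.91269302368164), (131.59478759765625, 17.658349990844727), 88.23770141601562) axis 1.5107437 cen [500.69  20.71]
top small_beaker 0.98 [356.32 344.41  -0.67]
top ptfe_tape 0.81 [418.67  26.53  -2.36]
top large_vial 0.71 [ 364.6  -119.94   -3.82]
top large_vial 0.64 [382.86 -37.17  -0.92]
top large_vial 0.54 [443.25 -40.64  -1.42]
top large_vial 0.51 [431.94 -95.35  -0.84]
side service_tray areas [707 228] origin [577.15 279.62] yaw -0.176 res [-0.95 -0.67  0.95  0.67]
side filter_tray areas [488  82   8] origin [618.6  28.8] yaw -0.095 res [ 1.89 -1.01 -1.34  0.47 -0.55  0.54]Traceback (most recent call last):
  File "b.py", line 20, in <module>
    d=viewer.silhouettes(n,cam)[0]; ys,xs=np.nonzero(d['mask'])
      ~~~~~~~~~~~~~~~~~~~~~~~~~^^^
IndexError: list index out of range
```

```bash
cat >> h.py <<'E'
from scipy.spatial.transform import Rotation as Rn
def rv(th):
    y=np.array([np.cos(th),np.sin(th),0]); x=np.array([0,0,-1.]); return Rn.from_matrix(np.c_[x,y,np.cross(x,y)]).as_rotvec()
def best(pos,th):
    j0=robot.observe()['joints']; o=[]
    for k in (0,1):
        q=kin.ik(pos,rv(th+k*np.pi))
        if q is not None: o.append((np.abs(q[6])+.3*np.abs(q-j0).max(),k))
    return rv(th+min(o)[1]*np.pi)
def st(l=''):
    s=robot.observe(); print(l,'t',round(s['t'],2),'tcp',s['tcp_pos'].round(1),'gw',round(s['grip_width'],3),'F',s['contact_force'].round(1),'q7',s['joints'][6].round(2))
def T(o,a,p): c,s=np.cos(a),np.sin(a); return np.array([o[0]+c*p[0]-s*p[1],o[1]+s*p[0]+c*p[1]])
def outline(im,c,o,a,filt,fn,sc=1.5):
    im=cv2.cvtColor(cv2.resize(im,None,fx=sc,fy=sc),cv2.COLOR_RGB2BGR)
    polys=[[(-63,-95),(63,-95),(63,95),(-63,95)],[(-54,-88),(-12,-88),(-12,88),(-54,88)]]
    for (x,y,r) in ([(28,-59,30.5),(28,55,19)] if filt else [(28,59,30.5)]):
        polys.append([(x+r*np.cos(t),y+r*np.sin(t)) for t in np.linspace(0,6.28,40)])
    for p in polys:
        q=np.array([proj(c,[*T(o,a,v),20])*sc for v in p]).astype(int); cv2.polylines(im,[q],True,(0,0,255),1)
    cv2.imwrite('pics/'+fn,im)
E
cat > c.py <<'E'
from h import *
np.set_printoptions(precision=1,suppress=True)
st('0'); p=[480,-20,330]; robot.movep(p,best(p,np.pi/2)); st('view')
im,c=shot('wrist','w1.png'); print('cam',-c['R'].T@c['t'],c['R'],c['camera_matrix'][0])
for n in 'filter_tray large_vial syringe ptfe_tape'.split():
    for d in viewer.pinpoint(n,'wrist'): w=world(c,d['at']); print(n,round(d['confidence'],2),w,proj(c,w))
outline(im,c,(631,21),-.061,True,'w1o.png')
E
python3 c.py
```

```text
0 t 1.6 tcp [ 212.3 -614.4  214.6] gw 1.0 F [-1.1  0.4  0.4] q7 -0.06
view t 3.96 tcp [480.1 -21.  329.8] gw 1.0 F [-0.1 -0.3 -0.3] q7 1.42
cam [402.8 -21.  500.5] [[ 0.   1.   0. ]
 [ 1.  -0.   0.3]
 [ 0.3  0.  -1. ]] [298.6   0.  255.8]
filter_tray 0.98 [631.7  27.3   1.9] [282.4 239.3]
large_vial 0.85 [ 359.9 -119.8    4.9] [192.1  79.9]
large_vial 0.79 [384.2 -33.4  -1.5] [247.7  96.4]
large_vial 0.57 [443.7 -42.7   1.2] [242.4 134.2]
syringe 0.59 [503.9  19.7   0.7] [279.6 170.1]
ptfe_tape 0.57 [417.3  26.6  -3.9] [284.6 117.5]
```

View pics/w1o.png

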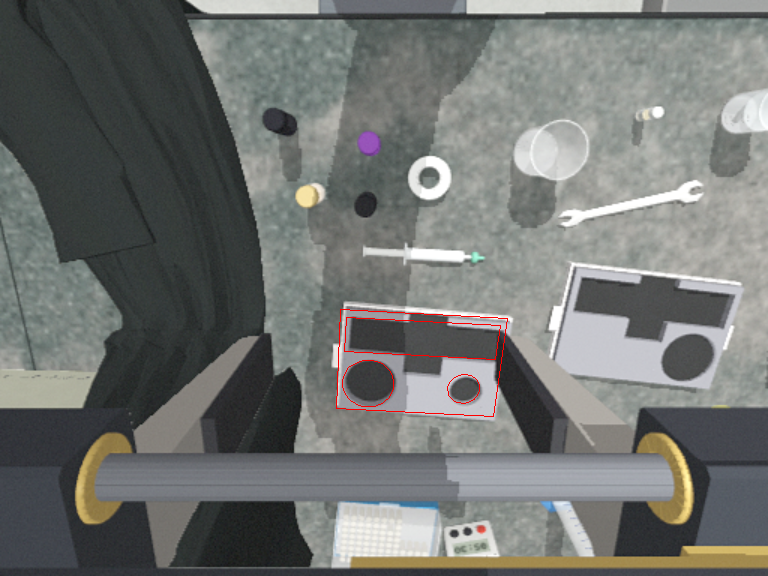

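```bash
cat > d.py <<'E'
from h import *
from scipy.optimize import minimize
np.set_printoptions(precision=2,suppress=True)
cw={k:np.array(v,float) for k,v in viewer.camera_info('wrist').items() if k in('camera_matrix','R','t')}
ct={k:np.array(v,float) for k,v in viewer.camera_info('top').items() if k in('camera_matrix','R','t')}
rgb=lambda f:cv2.imread('pics/'+f)[:,:,::-1]
S=4
def model(c,o,a,filt,shape):
    circ=[(28,-59,30.5,6),(28,55,19,6)] if filt else [(28,59,30.5,15)]
    regs=[([(-54,-88),(-12,-88),(-12,-22),(12,-22),(12,22),(-12,22),(-12,88),(-54,88),(-54,22),(-63,22),(-63,-22),(-54,-22)],12)]
    regs+=[([(x+r*np.cos(t),y+r*np.sin(t)) for t in np.linspace(0,6.28,40)],f) for x,y,r,f in circ]
    out=np.zeros(shape,np.float32)
    for p,f in regs:
        ms=[]
        for z in (20,f):
            q=np.array([proj(c,[*T(o,a,v),z]) for v in p]); m=np.zeros(shape,np.uint8)
            cv2.fillPoly(m,[np.round(q*16).astype(np.int32)],255,lineType=cv2.LINE_AA,shift=4); ms.append(m/255.)
        out=np.maximum(out,ms[0]*ms[1])
    return out
for n,filt,g0 in (('service_tray',False,(588,277,-.1)),('filter_tray',True,(631,22,-.06))):
  for nm,imgs in (('top',[('top0.png',ct)]),('wrist',[('w1.png',cw)]),('both',[('top0.png',ct),('w1.png',cw)])):
    data=[]
    for f,c in imgs:
        im=cv2.GaussianBlur(rgb(f),(3,3),0).max(2).astype(float)
        roi=np.zeros(im.shape,np.uint8); q=np.array([proj(c,[*T(g0[:2],g0[2],v),20]) for v in [(-62,-92),(60,-92),(60,92),(-62,92)]]).astype(np.int32)
        cv2.fillPoly(roi,[q],1); data.append((im,c,roi>0))
    def cost(p):
        s=0
        for im,c,roi in data:
            m=model(c,p[:2],p[2]/100,filt,im.shape)[roi]; v=im[roi]
            s-=np.corrcoef(m,-v)[0,1]
        return s
    r=minimize(cost,[g0[0],g0[1],g0[2]*100],method='Nelder-Mead',options=dict(initial_simplex=[[g0[0]+dx,g0[1]+dy,g0[2]*100+da] for dx,dy,da in((0,0,0),(6,0,0),(0,6,0),(0,0,5))],xatol=.05,fatol=1e-5))
    print(n,nm,r.x,r.fun)
for f,c,uv in (('w',cw,(306/1.5,196/1.5)),('t',ct,(130+645*.375,100+322*.375))): print('vial cap',plane(c,uv,62))
robot.read=None
im,c=shot('wrist')
for n,z in (('spanner',4),('syringe',7),('ptfe_tape',10)):
    for d in viewer.silhouettes(n,'wrist')[:1]:
        ys,xs=np.nonzero(d['mask']); W=np.array([plane(c,p,z)[:2] for p in zip(xs,ys)]).astype(np.float32)
        r=cv2.minAreaRect(W); print(n,round(d['confidence'],2),np.round(r[0],1),np.round(r[1],1),'axis',np.arctan(np.divide(*cv2.fitLine(W,cv2.DIST_L2,0,.01,.01).ravel()[[0,1]])),W.mean(0))
for n in('spanner','small_beaker','large_beaker','small_vial'):
    for d in viewer.pinpoint(n,'wrist'): print(n,round(d['confidence'],2),world(c,d['at']))
E
sed -i '/robot.read=None/d' d.py; python3 d.py
```

```text
service_tray top [588.77 277.71 -11.57] -0.9704600333628385
service_tray wrist [588.31 280.88 -11.34] -0.9748708089911641
service_tray both [588.6  279.37 -10.73] -1.9302329678875045
filter_tray top [633.46  22.49 -10.22] -0.96334630873837
filter_tray wrist [632.78  24.99  -9.48] -0.9315921600643454
filter_tray both [632.9   24.    -9.18] -1.8785260981350111
vial cap [433.6  -94.77  62.  ]
vial cap [433.64 -97.51  62.  ]
spanner 0.56 [448.1 248.9] [ 20.3 144.5] axis -0.21618636 [445.47 253.64]
syringe 0.82 [500.   21.5] [129.7  18.8] axis 0.060421184 [501.11  22.05]
ptfe_tape 0.71 [418.2  26.1] [42.9 45.1] axis -0.44793266 [418.    26.69]
spanner 0.95 [452.5  251.61   2.27]
small_beaker 0.57 [353.96 347.62   2.89]
large_beaker 0.62 [388.23 142.78   0.8 ]
small_vial 0.52 [354.87 247.03  -2.31]
```

```bash
cat >> h.py <<'E'
SV=((588.5,279),-.113); FL=((633,23.7),-.097)
def pick(xy,th,z,w,N,H=160):
    p=[*xy,H]; grip(w/92); robot.movep(p,best(p,th)); robot.servo_line([*xy,z],feed=180); st('down')
    grip(0,N); st('gripped'); robot.servo_line([*xy,H],feed=200); st('lifted')
def place(xy,th,z,w,H=160,zz=40):
    p=[*xy,H]; robot.movep(p,best(p,th)); robot.servo_line([*xy,z+zz],feed=250); robot.servo_line([*xy,z],feed=60); st('at place')
    grip(w/92); st('released'); robot.servo_line([*xy,H],feed=250); st('up')
E
python3 - <<'E'
from h import *
np.set_printoptions(precision=1,suppress=True)
c={k:np.array(v,float) for k,v in viewer.camera_info('top').items() if k in('camera_matrix','R','t')}
cw={k:np.array(v,float) for k,v in viewer.camera_info('wrist').items() if k in('camera_matrix','R','t')}
for a,b,c in(((174.25,229.4),(242.5,211.4),c),((560/1.5,219/1.5),(703/1.5,187/1.5),cw)):
    A,B=plane(c,a,3),plane(c,b,3); print(A,B,(A+B)/2,np.linalg.norm(A-B),np.arctan2(*(A-B)[:2]))
pick((433.5,-96),0,20,50,15)
place(T(*FL,(28,55)),0,27,38)
E
```

```text
[429.2 321.5   3. ] [464.2 170.4   3. ] [446.7 245.9   3. ] 155.0406125620228 -0.22788693375669197
[463.  175.3   3. ] [428.4 326.9   3. ] [445.7 251.1   3. ] 155.46944076348103 2.917762021920365
down t 7.61 tcp [434.3 -95.9  20.7] gw 0.544 F [-0.1  0.7  0.4] q7 -0.27
gripped t 8.14 tcp [433.8 -96.2  20.4] gw 0.235 F [-1.   0.1  6.4] q7 -0.27
lifted t 8.99 tcp [432.6 -96.  159.1] gw 0.236 F [ 0.3  0.6 -0.8] q7 -0.05
at place t 11.45 tcp [666.1  75.9  26.5] gw 0.241 F [ 0.  -0.1 -1. ] q7 -0.57
released t 11.88 tcp [666.3  75.7  27. ] gw 0.413 F [ 0.3 -0.6  1.1] q7 -0.57
up t 12.57 tcp [665.4  75.2 158.8] gw 0.411 F [-1.1 -0.4 -0.1] q7 -0.49
```

Run:
```python
from h import *
pick((500.3,21.5),-.06,3,36,8)
place(T(*FL,(-33,0)),FL[1],15.5,24,zz=30)
pick((355.5,345.5),0,21,70,12)
im,c=shot('wrist','w2.png')
place(T(*FL,(28,-59)),0,28,62)
p=[500,60,330]; robot.movep(p,best(p,np.pi/2)); im,c=shot('wrist','w3.png')
cv2.imwrite('pics/w3c.png',cv2.resize(im[60:300,150:512,::-1],None,fx=2.2,fy=2.2))
for n in 'syringe small_beaker large_vial spanner ptfe_tape'.split():
    for d in viewer.pinpoint(n,'wrist'): print(n,round(d['confidence'],2),world(c,d['at']).round(1))
print(T(*FL,(-33,0)),T(*FL,(28,-59)),T(*FL,(28,55)))
```

```text
down t 14.57 tcp [501.   22.    3.2] gw 0.391 F [ 1.1 -0.1  0.3] q7 -0.68
gripped t 15.04 tcp [500.7  21.4   3.4] gw 0.136 F [-0.5 -0.8  2.1] q7 -0.68
lifted t 15.97 tcp [499.4  21.2 159. ] gw 0.138 F [-0.3  0.6 -0.3] q7 -0.48
at place t 17.72 tcp [599.9  27.   15. ] gw 0.14 F [-0.1  0.7 -0.7] q7 -0.64
released t 18.09 tcp [600.1  26.9  15.5] gw 0.259 F [-0.4 -0.2  1. ] q7 -0.64
up t 18.82 tcp [599.3  26.4 158.9] gw 0.262 F [-0.2 -0.2 -0.5] q7 -0.53
down t 22.04 tcp [355.9 346.1  21.7] gw 0.759 F [-0.1 -0.8 -0.4] q7 -1.41
gripped t 22.57 tcp [355.7 345.7  21.4] gw 0.453 F [-0.9 -0.   3.2] q7 -1.41
lifted t 23.42 tcp [355.2 344.6 159.1] gw 0.452 F [ 0.7 -0.3 -1. ] q7 -1.21
at place t 26.57 tcp [655.1 -37.6  27.7] gw 0.454 F [-0.7 -1.4  0.3] q7 -0.45
released t 27.06 tcp [655.2 -37.7  28. ] gw 0.674 F [-0.4 -0.3 -0.1] q7 -0.45
up t 27.73 tcp [654.3 -38.2 158.9] gw 0.675 F [-1.   0.3  0.4] q7 -0.37
syringe 0.68 [603.   27.4  12.7]
small_beaker 0.47 [656.  -37.1   5.5]
large_vial 0.85 [ 362.4 -120.9    5.4]
large_vial 0.83 [382.6 -36.8  -1.7]
large_vial 0.74 [444.7 -39.7  -1.2]
large_vial 0.69 [668.5  80.2   8. ]
spanner 0.58 [450.9 253.1  -0.8]
ptfe_tape 0.9 [416.9  25.3  -5.2]
[600.15512681  26.89598266] [655.15434765 -37.73439493] [666.19501502  75.72971245]
```

View pics/w3c.png

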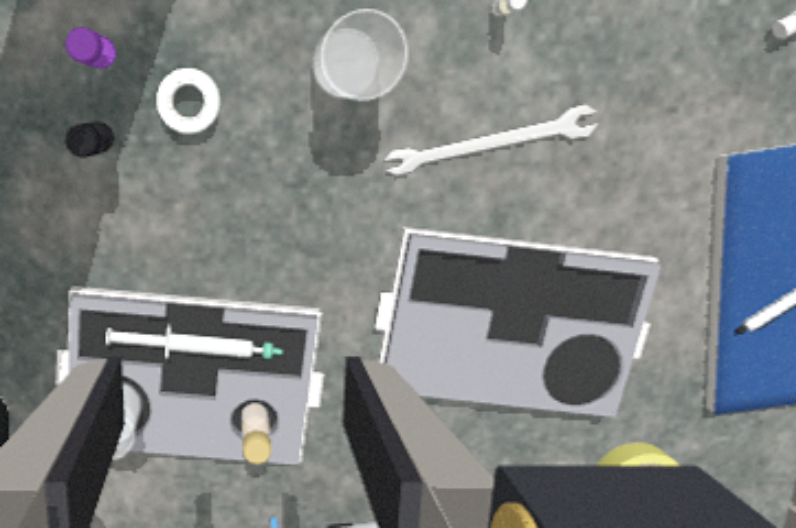

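The syringe lies in its slot (crop 190,345), the vial stands in the small pocket (255,430), and the beaker is in the large one (125,410). The tape and spanner are next.

Run:
```python
from h import *
pick((418,26.3),0,7.2,66,15,H=120)
place(T(*SV,(28,59)),SV[1],22.7,56,H=120,zz=20)
pick((446.3,248.8),.222,1.2,30,25,H=120)
place(T(*SV,(-33,0)),SV[1],13.7,20,H=120,zz=20)
p=[500,120,330]; robot.movep(p,best(p,np.pi/2)); im,c=shot('wrist','w4.png')
for i,o in enumerate(((SV,(-33,0)),(SV,(28,59)))): print(T(*o[0],o[1]))
for n in 'syringe small_beaker large_vial spanner ptfe_tape large_beaker small_vial'.split():
    for d in viewer.pinpoint(n,'wrist'): print(n,round(d['confidence'],2),world(c,d['at']).round(1))
cv2.imwrite('pics/w4c.png',cv2.resize(im[60:300,150:512,::-1],None,fx=2.2,fy=2.2))
st()
```

```text
down t 31.68 tcp [418.6  26.7   7.7] gw 0.719 F [0.4 0.  0.7] q7 -0.76
gripped t 32.16 tcp [418.6  26.1   7.8] gw 0.467 F [ 0.  -0.8  5.9] q7 -0.76
lifted t 32.88 tcp [417.3  25.8 119.3] gw 0.463 F [ 0.1 -1.  -0.7] q7 -0.52
at place t 35.2 tcp [623.  334.5  22.7] gw 0.466 F [ 0.7  0.4 -0.6] q7 -1.1
released t 35.59 tcp [622.9 334.5  22.7] gw 0.605 F [-0.4  0.2  1.2] q7 -1.1
up t 36.13 tcp [623.1 334.3 120.6] gw 0.607 F [-0.2  0.3 -1.6] q7 -1.05
down t 38.31 tcp [446.6 249.6   0.7] gw 0.322 F [ 0.6  0.1 -0.4] q7 -1.0
gripped t 38.77 tcp [446.3 248.7   1.1] gw 0.095 F [-0.1  0.  -0.5] q7 -1.0
lifted t 39.51 tcp [445.9 248.  119.2] gw 0.09 F [-0.9  0.1 -0.2] q7 -0.84
at place t 41.02 tcp [555.7 282.7  13.7] gw 0.093 F [ 0.1 -0.1 -0.2] q7 -1.14
released t 41.39 tcp [555.8 282.8  13.8] gw 0.218 F [-0.7  0.2  0.6] q7 -1.14
up t 41.97 tcp [555.7 282.3 120.2] gw 0.22 F [-0.4 -0.3 -0.5] q7 -1.06
[555.71046441 282.72106913]
[622.97424471 334.46644438]
syringe 0.62 [602.1  26.5  11.7]
small_beaker 0.59 [653.4 -36.    5.1]
small_beaker 0.5 [352.5 246.9  -2.5]
large_vial 0.87 [445.4 -41.5  -1.1]
large_vial 0.78 [384.  -35.6  -0. ]
large_vial 0.49 [3.907e+02 1.419e+02 2.000e-01]
spanner 0.85 [558.6 285.   12.2]
ptfe_tape 0.65 [622.  334.7   9. ]
large_beaker 0.77 [395.1 140.3  -1.3]
large_beaker 0.34 [600.3  23.6  14.8]
small_vial 0.66 [353.1 247.6  -0.9]
small_vial 0.4 [392.8 140.4   0.9]
 t 44.01 tcp [500.  120.2 329.9] gw 0.222 F [0.1 0.  0.6] q7 0.82
```

View pics/w4c.png

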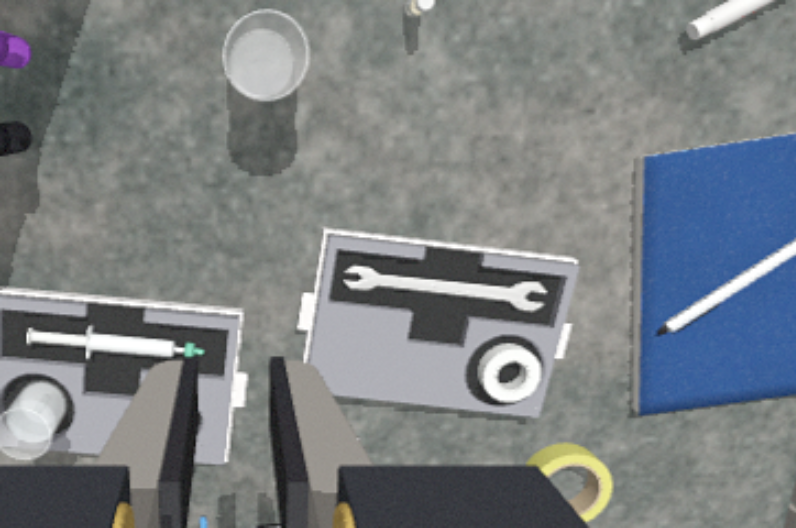

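The spanner lies centred in its slot (445,288) and the tape sits in the round pocket (509,373). The syringe and beaker are in place, and the large beaker and small vial haven't moved. A side view will show tilt and the vial.

Run:
```python
from h import *
robot.goto_joints([1.195,0.468,-0.012,1.603,0.006,1.071,-0.056])
im,c=shot('side','s5.png')
cv2.imwrite('pics/s5c.png',cv2.resize(im[130:270,120:360,::-1],None,fx=3.3,fy=3.3,interpolation=2)); st()
```

```text
t 46.87 tcp [ 213.7 -613.7  214.1] gw 0.214 F [ 0.6  0.3 -0.7] q7 -0.06
```

View pics/s5c.png

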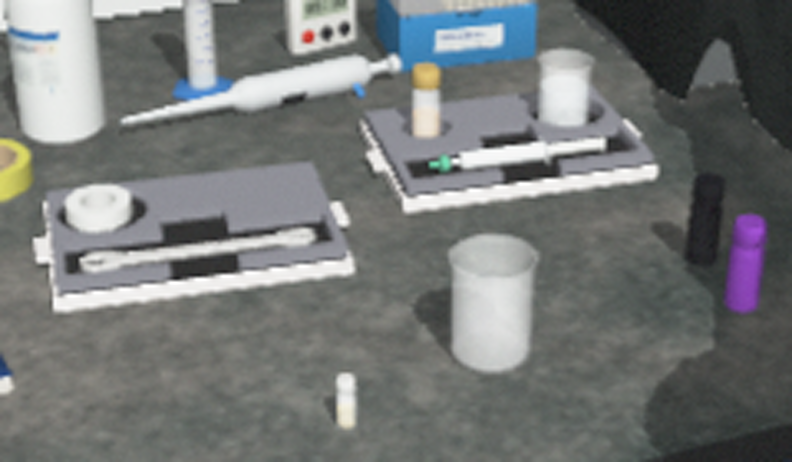

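In the side view the vial (426,100) and beaker (565,90) stand upright in their pockets. The tape, spanner and syringe lie flat, so I'm handing it in.

```bash
python3 -c "
from h import *
robot.job_done(); st()"
```

```text
the job is handed in; nothing more can be done
the job is handed in; nothing more can be done
```

Both kits are made up and the job is handed in, at about 47 s of the 122 s allowed. The spanner and tape are in the pump-service tray. The syringe, smaller beaker and the tan-capped larger vial are in the sample-filtering tray.

- **Final checks:** The last wrist and side pictures show everything in its own slot or pocket, flat or upright. The larger beaker and smaller vial are where they started, within the networks' few-mm error, and the arm is clear of everything.
- **Position readings:** The networks put the spanner, tape, syringe and beaker within about 4 mm of their targets sideways, and the vial within about 5 mm, all inside tolerance.
- **Disagreements:**
  - One network reading put the tape's underside at 9 mm instead of 15. The side picture shows it seated flat, so I put that down to network error.
  - The top and wrist cameras differed by 2–3 mm in y on the tray positions, and I used the average.
- **Not remeasured:** After the last two placements the fingers hid the vial from the wrist camera. I confirmed it only by eye in the side picture.

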